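# Push a cheese end through the flap of the trimmings bin

## Robot

A 6-joint arm with a two-finger parallel gripper is mounted at the origin on a cart in front of the work surface, level with it; the furniture and walls round the work are solid. World frame = base frame: x ahead of the robot, y to its left, z up, the work surface at z = 0. Lengths are in m, angles in rad, forces in N, time in s.
With the tool pointing down it reaches from about 0.25 to 0.85 m from the base axis. Payload 12.5 kg.
Tool frame: the origin (TCP) lies at the very end of the fingers, on their centre line; the grasp point (between the pads) lies 19 mm behind it; z points along the fingers, y is the line along which they close (so a half turn about z gives the same grasp; the last joint's range is limited). The gripper opens to 93 mm and grips with 3 to 60 N. Pads are 15 mm wide; open, the fingers measure 128 mm over their backs; the gripper's body (75 mm by 188 mm) begins 65 mm behind the grasp point.
Start: joints at [-1.191, 0.351, 1.652, -0, 1.139, -0.085], TCP at [0.247, -0.492, 0.219] pointing down, gripper open.
Joint ranges: [-2.75, 2.75], [-0.79, 2.1], [0.01, 2.65], [-1.57, 4.71], [0.07, 3.14], [-2.87, 2.87]. Speed limits (rad/s): [2.22, 2.22, 2.79, 3.14, 3.14, 3.14].

## Interface

Orientations are given as a rotation vector (axis times angle).
In Python, from cell import robot, cams gives the robot as it stands.
- The arm moves only by the tool jog_arm, never from a script. Its argument "motion" is a list of rows, each an object with "dp": the shift along the tool's x, y, z in mm, a list of three; "angular": the turn, a rotation vector about the tool's x, y, z in rad, a list of three; "grip": the opening, from -1 (shut) to 1 (fully open). A call has 1 to 10 rows; each row is the pose to reach, as a shift and turn from the pose commanded when the call began, along the tool's axes at that moment; what a row does not reach only later rows make up. A row lasts 1/12 s, in which the tool goes at most 41.7 mm and 7.16 degrees, less where a joint would pass 70% of its speed; a pose out of reach is approached as far as the arm can. A call with a gripper value outside its range is refused whole. The fingers move at their own pace and stop on an object; "squeeze" is the grip in N (left out, the last holds). Time passes only in rows, so rows that repeat a pose let the fingers close. It gives the time, the measured TCP pose, the force, the opening and the grip force at its end, in the units of the state.
- robot.state(): the state, without advancing time (a new reading comes with each control period).
- cams.camera(name): name is "side" or "top"; returns a dict with "color" (400x640x3 uint8, blue, green, red), "range_z" (400x640 float32, m along the optical axis (not along the pixel's ray), 0 where there is no reading), "vfov" (degrees; the focal length in pixels is half the picture's height over the tangent of half this angle, whatever the lens; pixels are square), "cx", "cy" (the principal point, pixels), "camera_from_world" (4x4, takes a point from world to camera coordinates). Camera axes: x right, y up, looking along -z (the intrinsics and any distortion apply to the point x, -y, -z); pixel columns grow to the right and rows downward; lengths in m; the calibration is good to about 2 mm. A picture is of the moment at which its call begins.
- robot.sign_off(): hands the job in; it is judged then, once.
Trained networks look in a picture, given as the dict that the camera call returned (one of the last four; its "shot" number tells which), for a name from the list of things; names that differ only in an ending like _2 or _b are one class to them, and where a whole thing is asked for, a point or a joint stands for the part that bears it (a point fixed in the world has none). Each returns a list of dicts, best first, with "conf" (0 to 1); they miss things now and then, are a little off and sometimes report something else, mostly with a low value. They report only what shows in the picture. A call takes as long as a camera call.
- cams.regions_of(label, picture): "mask" (400x640 bool, what is visible of it) and "at" ([column, row] in pixels, amid what is visible of it).
The state is a dict: "clock": time; "q": joint angles; "joint_vel": joint speeds; "tau": joint torques, N m; "position": TCP position; "tool_rot": TCP orientation; "contact_force": force on the tool from outside, world axes, zero at the start; "moment": the same for the moment, N m; "finger_gap": finger opening in m; "finger_force": force on a finger pad.
Only numpy, scipy, OpenCV 4.12 (cv2) and the standard library are available. Lean on these libraries where they do the work, as an engineer would, in place of code of your own. Each camera call takes 0.05 s, during which the arm holds its last target. There are 200 camera calls.

## Task

On the trimming board lie two small cheeses: push the plain tan end piece, the one without a paper label, along the board and through the hanging blue flap so that it drops into the trimmings bin, then draw back so that the flap hangs fully shut. Only push it, gently, with the fingers, never lift or squeeze it, and leave the labelled cheese and everything else standing around the board where they are.

Things in the scene. Friction and masses are not known exactly. Their poses are not given: they have to be found in the camera images.
- trim_station: Fixed trimming station: a light wooden board whose far end runs into a steel bin with a clear cover. Origin: on the deck straight below the middle of the mouth; x points through the mouth into the bin, y to the left along it, z up. Board: top 80 mm above the deck, x = -180 to +40 mm, 264 mm wide. Bin: top 95 mm above the board, 272 mm wide outside.
- mouth (a point): Middle of the lower edge of the bin's mouth, on the board's top; axes as the station. The mouth is 130 mm wide, open to 77 mm above the board, with steel panels left and right of it (out to the board's edges) and a 12 mm header over it.
- edge (a point): Middle of the board's far edge, inside the bin, 40 mm past the mouth, at the board's top; axes as the station. A piece whose middle passes this edge tips and slides into the bin by itself (bin floor 73 mm lower, rear wall 122 mm beyond the edge).
- flap (a joint): Blue plastic flap, 126 mm wide, 69 mm long, 4 mm thick, steel strip along its lower edge. Its level hinge is 74 mm above the board, 4 mm behind the mouth's plane; the lower edge hangs 5 mm above the board. 0 = hanging shut; grows as it swings inward, to 1.45 rad; it cannot swing outward. 90 g: opens at the lightest push, falls shut by itself when nothing holds it up.
- end_center (a point): Middle (half-way up) of the end piece to push: a plain tan block of hard cheese without label, 45 mm wide, 75 mm long, 34 mm high (crust bulges up to 4 mm more), 0.15 to 0.28 kg. Site axes: y along its length, x across, z up. It stands left or right of the board's middle, its length roughly in line with the way into the bin.
- end_piece: The same end piece; this point lies at its underside, 12 mm off its middle lengthwise (use the point above for its middle).
- sale_center (a point): Middle (half-way up) of the labelled cheese that stays: a yellow crumbly block with a paper label on top, 51 mm wide, 86 mm long, 36 mm high, standing on the other side of the board, loose. The point's y axis runs along its length.
- wedge: Pale wedge of cheese 72 x 107 x 40 mm, loose on the deck to the left of the board; stays. Origin at its underside.
- tag: Price tag 22 x 58 x 46 mm standing loose on the deck to the left of the bin; stays. Origin at its underside.
- cream: White cream cheese block 74 x 82 x 74 mm, loose on the deck to the right of the board; stays. Origin at its underside.

How it is judged:
By the outcome, as a careful person would: the job done as asked, in the order asked, and still so for the second after the job is handed in, with the robot touching nothing.
It also fails if it takes over 61 s, if anything falls off the work surface, if the arm or the gripper's body presses on something with over 40 N, if the wrist force passes 120 N, or if a joint passes its speed limit or range.

## Working session

There is one attempt and no reset: what is moved stays moved. The work goes in short steps, Python scripts to look and compute and a tool call to move; the robot and the scene stay as the last step left them, time stands still between calls to the robot, and variables do not carry over. Pictures are saved under pics/ and viewed, at most 10 in all, crops included, and the job is handed in when it is done.

Besides the shell and the picture viewer there is one more tool, called after "Request:" as name(argument=value, ...), one argument or row to a line, values as JSON. jog_arm: Moves the arm, as the interface text tells. Its arguments: {"type":"object","properties":{"motion":{"type":"array"},"squeeze":{"type":"number"}},"required":["motion"]}

```bash
mkdir -p pics
cat > h.py <<'E'
import numpy as np, cv2
from cell import robot, cams
def pts(p,mask=None):
    z=p["range_z"]; h,w=z.shape; f=h/2/np.tan(np.radians(p["vfov"])/2)
    v,u=np.nonzero((z>0) if mask is None else (mask&(z>0)))
    d=z[v,u]; c=np.stack([(u-p["cx"])/f*d,-(v-p["cy"])/f*d,-d,np.ones_like(d)])
    return (np.linalg.inv(p["camera_from_world"])@c)[:3].T
E
python3 - <<'E'
from h import *
for n in ("top","side"):
    p=cams.camera(n); cv2.imwrite(f"pics/{n}0.png",p["color"])
    print(n,[k for k in p], p["vfov"],np.round(np.linalg.inv(p["camera_from_world"]),3).tolist())
    for l in ("end_piece","sale_center","trim_station","flap","wedge","tag","cream"):
        for r in cams.regions_of(l,p)[:2]:
            m=r["mask"]; q=pts(p,m)
            if len(q)<5: print(l,"few");continue
            zt=np.percentile(q[:,2],95); t=q[q[:,2]>zt-.008]
            rc=cv2.minAreaRect((t[:,:2]*1000).astype(np.float32))
            print(l,round(r["conf"],2),np.round(r["at"]),m.sum(),np.round(np.median(q,0),3),"ztop",round(zt,3),"rect",np.round(rc[0]),np.round(rc[1]),round(rc[2]))
print(robot.state())
E
```

```text
top ['color', 'range_z', 'vfov', 'cx', 'cy', 'camera_from_world', 'shot'] 46.03358428248161 [[-0.016, 0.993, -0.118, 0.367], [-1.0, -0.014, 0.017, -0.051], [0.015, 0.118, 0.993, 1.297], [0.0, 0.0, 0.0, 1.0]]
end_piece 0.95 [294. 174.] 593 [0.573 0.011 0.115] ztop 0.119 rect [577.  11.] [48. 74.] 71
end_piece 0.72 [213. 203.] 151 [0.504 0.242 0.008] ztop 0.046 rect [505. 238.] [46.  2.] 76
sale_center 0.83 [341. 188.] 734 [ 0.534 -0.112  0.117] ztop 0.122 rect [ 535. -113.] [52. 88.] 75
trim_station 0.7 [326. 136.] 14002 [ 0.654 -0.073  0.17 ] ztop 0.176 rect [722. -88.] [274. 171.] 80
flap 0.72 [326. 144.] 225 [ 0.644 -0.074  0.113] ztop 0.135 rect [642. -75.] [115.   7.] 80
wedge 0.91 [236. 254.] 705 [0.374 0.168 0.039] ztop 0.044 rect [372. 181.] [ 67. 100.] 43
tag 0.45 [210. 203.] 146 [0.505 0.242 0.008] ztop 0.046 rect [505. 238.] [46.  2.] 76
cream 0.56 [435. 217.] 843 [ 0.458 -0.356  0.071] ztop 0.077 rect [ 460. -366.] [61. 69.] 33
side ['color', 'range_z', 'vfov', 'cx', 'cy', 'camera_from_world', 'shot'] 54.298948844627105 [[-0.98, 0.123, -0.155, 0.354], [-0.198, -0.592, 0.78
[... 880 characters left out ...]
-361.] [64. 62.] 29
{'clock': 0.8, 'q': array([-1.19060479e+00,  3.50669313e-01,  1.65178485e+00, -2.66575635e-05,
        1.13909692e+00, -8.45940226e-02]), 'joint_vel': array([-0.00072517, -0.0013401 ,  0.00017516, -0.00081736,  0.00051258,
       -0.00083311]), 'tau': array([-6.72966089e-04, -4.97217357e+01, -2.85476428e+01,  6.99378457e-02,
        2.20347452e-02, -2.04264143e-05]), 'position': array([ 0.24654495, -0.49163996,  0.21865514]), 'tool_rot': array([ 3.05709317e+00,  7.23536405e-01, -2.79992873e-05]), 'contact_force': array([ 0.4306284 , -0.1289902 ,  0.23134674]), 'moment': array([ 0.02439081, -0.02924478, -0.01280049]), 'finger_force': 0.0, 'finger_gap': 0.09266904012203724}
```

Run:
```python
import cv2
a=cv2.imread("pics/top0.png")[60:300,160:480];b=cv2.imread("pics/side0.png")[100:340,160:480]
import numpy as np
cv2.imwrite("pics/both.png",np.hstack([cv2.resize(x,(400,300),interpolation=3) for x in (a,b)]))
```

```text
(no output)
```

View pics/both.png

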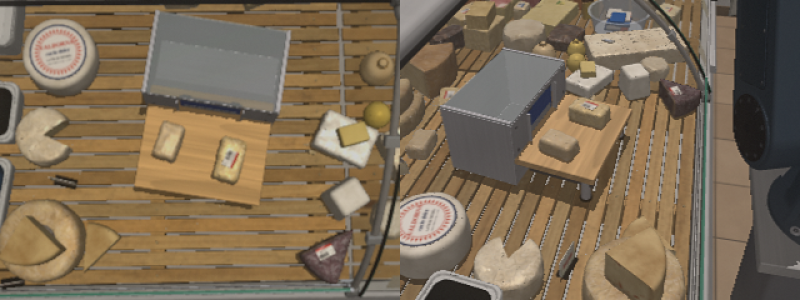

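The left panel (top view) shows the tan end piece at crop (168,140), left of the board's middle. The labelled cheese is at (230,158), right of it, and the bin and blue flap are at the far end. The network positions agree with the picture. Next I'll fix the station frame.

```bash
cat >> h.py <<'E'
from scipy.spatial.transform import Rotation as R
try:
    M,YAW=np.load("st.npy")[:2],float(np.load("st.npy")[2])
    X=np.array([np.cos(YAW),np.sin(YAW)]);Y=np.array([-X[1],X[0]])
except Exception: pass
def st(p): d=np.asarray(p)[...,:2]-M; return np.stack([d@X,d@Y],-1)
def goal(x,y,z,tilt=0):
    "station mm, z above deck mm; tool x along station x, body leaning back by tilt deg"
    s=robot.state(); R0=R.from_rotvec(s["tool_rot"])
    Rg=R.from_euler("z",YAW)*R.from_euler("x",np.pi)*R.from_euler("y",np.radians(tilt))
    p=np.r_[M+(X*x+Y*y)/1000,z/1000]
    return np.round(R0.inv().apply(p-s["position"])*1000,0).tolist(),np.round((R0.inv()*Rg).as_rotvec(),3).tolist(),np.round(Rg.apply([0,0,1]),2).tolist()
def rect(l,lo,hi):
    for n in ("top","side"):
        p=cams.camera(n)
        for r in cams.regions_of(l,p)[:1]:
            q=pts(p,r["mask"]);zt=np.percentile(q[:,2],95);t=q[q[:,2]>zt-.01]
            c,(a,b),g=cv2.minAreaRect((t[:,:2]*1000).astype(np.float32))
            if a>b: g-=90   # angle of long side = g+90
            yaw=(g+90-np.degrees(YAW)+90)%180-90
            print(l,n,round(r["conf"],2),"station",np.round(st(np.array(c)/1000)*1000,1),"size",round(a),round(b),"yaw",round(yaw,1),"z",round(zt,3))
E
python3 - <<'E'
from h import *
P=[];A=[]
for n in ("top","side"):
    p=cams.camera(n); q=pts(p)
    t=q[(abs(q[:,2]-.174)<.005)&(q[:,0]>.58)&(q[:,0]<.87)&(abs(q[:,1]+.09)<.22)]
    c,(a,b),g=cv2.minAreaRect((t[:,:2]*1000).astype(np.float32))
    b_=q[(abs(q[:,2]-.08)<.004)&(q[:,0]>.4)&(q[:,0]<.68)&(abs(q[:,1]+.05)<.2)]
    rb=cv2.minAreaRect((b_[:,:2]*1000).astype(np.float32))
    print(n,np.round(c,1),a,b,g,"board",rb)
    m=cams.regions_of("flap",p)[0]["mask"]; f=pts(p,m); f=f[(f[:,2]>.09)&(f[:,2]<.15)]
    print("flap",np.median(f,0))
    P.append(c);A.append(g if a>b else g-90)
yaw=np.radians(np.mean(A)-90 if np.mean(A)>45 else np.mean(A)); c=np.mean(P,0)
print(np.degrees(yaw),c)
x=np.array([np.cos(yaw),np.sin(yaw)]); M=(c-x*84)/1000
np.save("st.npy",np.r_[M,yaw]); print("mouth",M)
E
python3 - <<'E'
from h import *
print("flap",st([.6435,-.076]))
for l in("end_piece","sale_center"): rect(l,0,0)
print(goal(-80,135,220,20))
E
```

```text
top [722.  -88.1] 273.91302490234375 170.54083251953125 80.14631652832031 board ((561.0548095703125, -60.479766845703125), (264.0848693847656, 195.39466857910156), 80.32933044433594)
flap [ 0.64426485 -0.07395335  0.11140827]
side [722.9 -87.2] 278.101806640625 171.64175415039062 80.40487670898438 board ((562.1338500976562, -62.24122619628906), (273.7178039550781, 206.1416473388672), 82.13395690917969)
flap [ 0.64296858 -0.08038896  0.11847867]
-9.724403381347656 [722.43786621 -87.69655609]
mouth [ 0.63964481 -0.07350818]
flap [ 0.00422069 -0.00180484]
end_piece top 0.58 station [-77.   73.2] size 48 76 yaw -9.1 z 0.12
end_piece side 0.89 station [-77.6  75.5] size 47 77 yaw -10.2 z 0.118
sale_center top 0.92 station [-95.4 -56.7] size 53 87 yaw -4.1 z 0.122
sale_center side 0.67 station [-95.9 -53.9] size 52 86 yaw -8.2 z 0.12
([554.0, -354.0, -1.0], [-0.111, 0.337, 0.628], [0.34, -0.06, -0.94])
```

Request:
jog_arm(
  motion=[
    {"dp": [280,-180,0],"angular": [-0.055,0.17,0.31],"grip": -0.8},
    {"dp": [280,-180,0],"angular": [-0.055,0.17,0.31],"grip": -0.8},
    {"dp": [280,-180,0],"angular": [-0.055,0.17,0.31],"grip": -0.8},
    {"dp": [280,-180,0],"angular": [-0.055,0.17,0.31],"grip": -0.8},
    {"dp": [280,-180,0],"angular": [-0.055,0.17,0.31],"grip": -0.8},
    {"dp": [280,-180,0],"angular": [-0.055,0.17,0.31],"grip": -0.8},
    {"dp": [280,-180,0],"angular": [-0.055,0.17,0.31],"grip": -0.8},
    {"dp": [280,-180,0],"angular": [-0.055,0.17,0.31],"grip": -0.8},
    {"dp": [280,-180,0],"angular": [-0.055,0.17,0.31],"grip": -0.8},
    {"dp": [280,-180,0],"angular": [-0.055,0.17,0.31],"grip": -0.8},
  ],
)

```text
clock: 2.23
position: [0.417, -0.2035, 0.2188]
tool_rot: [3.105, 0.246, 0.277]
contact_force: [-0.8, -0.9, 0.1]
finger_gap: 0.0309
finger_force: 0.0
```

Run:
```python
from h import *
s=robot.state();print(s["clock"],s["position"],s["finger_gap"],st(s["position"]))
print(goal(-82,132,220,20))
```

```text
2.2333 [ 0.41695235 -0.2035122   0.21880175] 0.03091788957639773 [-0.19753386 -0.16575088]
([203.0, -245.0, 28.0], [-0.058, 0.167, 0.322], [0.34, -0.06, -0.94])
```

Request:
jog_arm(
  motion=[
    {"dp": [203,-245,28],"angular": [-0.058,0.167,0.322],"grip": -0.8},
    {"dp": [203,-245,28],"angular": [-0.058,0.167,0.322],"grip": -0.8},
    {"dp": [203,-245,28],"angular": [-0.058,0.167,0.322],"grip": -0.8},
    {"dp": [203,-245,28],"angular": [-0.058,0.167,0.322],"grip": -0.8},
    {"dp": [203,-245,28],"angular": [-0.058,0.167,0.322],"grip": -0.8},
    {"dp": [203,-245,28],"angular": [-0.058,0.167,0.322],"grip": -0.8},
    {"dp": [203,-245,28],"angular": [-0.058,0.167,0.322],"grip": -0.8},
    {"dp": [203,-245,28],"angular": [-0.058,0.167,0.322],"grip": -0.8},
    {"dp": [203,-245,28],"angular": [-0.058,0.167,0.322],"grip": -0.8},
    {"dp": [203,-245,28],"angular": [-0.058,0.167,0.322],"grip": -0.8},
  ],
)

```text
clock: 3.07
position: [0.5823, 0.0683, 0.2193]
tool_rot: [3.053, -0.264, 0.537]
contact_force: [0.6, -0.6, -0.3]
finger_gap: 0.0091
finger_force: 0.0
```

Run:
```python
from h import *
s=robot.state();print(s["clock"],s["position"],s["finger_gap"],st(s["position"]))
for z in (120,93): print(goal(-84,130,z,20))
```

```text
3.0667 [0.58225241 0.0682532  0.21925769] 0.009108776031398548 [-0.08051257  0.1300304 ]
([-37.0, -0.0, 92.0], [0.002, 0.001, -0.003], [0.34, -0.06, -0.94])
([-46.0, -0.0, 117.0], [0.002, 0.001, -0.003], [0.34, -0.06, -0.94])
```

Request:
jog_arm(
  motion=[
    {"dp": [-15,0,35],"angular": [0,0,0],"grip": -0.8},
    {"dp": [-30,0,70],"angular": [0,0,0],"grip": -0.8},
    {"dp": [-38,0,95],"angular": [0,0,0],"grip": -0.8},
    {"dp": [-43,0,108],"angular": [0,0,0],"grip": -0.8},
    {"dp": [-45,0,117],"angular": [0,0,0],"grip": -0.8},
    {"dp": [-45,0,117],"angular": [0,0,0],"grip": -0.8},
  ],
)

```text
clock: 3.57
position: [0.5785, 0.0664, 0.0929]
tool_rot: [3.052, -0.27, 0.534]
contact_force: [-0.2, -0.2, -0.2]
finger_gap: 0.0094
finger_force: 0.0
```

Run:
```python
from h import *
s=robot.state();print(s["clock"],s["position"],s["contact_force"],st(s["position"]))
p=cams.camera("side");cv2.imwrite("pics/s1.png",cv2.resize(p["color"][120:300,180:420],(720,540),interpolation=3))
```

```text
3.5667 [0.57851464 0.06643661 0.09292557] [-0.16367126 -0.22148088 -0.23176406] [-0.08388979  0.12760857]
```

View pics/s1.png

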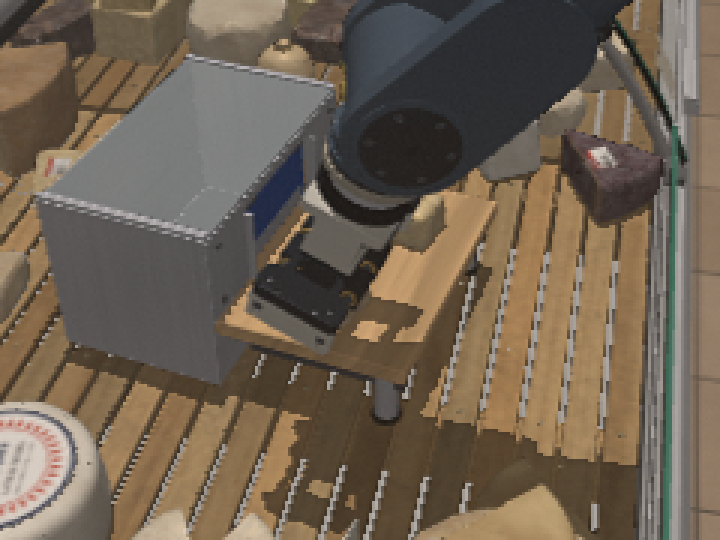

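The arm is down beside the piece, with the gripper to the left of it and nothing else touched. The bin is clear at around (250,230). I'll push sideways gently.

Request:
jog_arm(
  motion=[
    {"dp": [0,4,0],"angular": [0,0,0],"grip": -0.8},
    {"dp": [0,8,0],"angular": [0,0,0],"grip": -0.8},
    {"dp": [0,12,0],"angular": [0,0,0],"grip": -0.8},
    {"dp": [0,16,0],"angular": [0,0,0],"grip": -0.8},
    {"dp": [0,20,0],"angular": [0,0,0],"grip": -0.8},
    {"dp": [0,24,0],"angular": [0,0,0],"grip": -0.8},
    {"dp": [0,28,0],"angular": [0,0,0],"grip": -0.8},
    {"dp": [0,32,0],"angular": [0,0,0],"grip": -0.8},
    {"dp": [0,36,0],"angular": [0,0,0],"grip": -0.8},
    {"dp": [0,40,0],"angular": [0,0,0],"grip": -0.8},
  ],
)

```text
clock: 4.45
position: [0.5725, 0.0287, 0.0945]
tool_rot: [3.053, -0.266, 0.539]
contact_force: [-0.1, 3.8, 2.8]
finger_gap: 0.0095
finger_force: 1.3
```

Run:
```python
from h import *
s=robot.state();print(s["clock"],s["contact_force"],st(s["position"]))
rect("end_piece",0,0);rect("sale_center",0,0)
p=cams.camera("top");cv2.imwrite("pics/t2.png",cv2.resize(p["color"][100:250,240:440],(800,600),interpolation=3))
```

```text
4.45 [-0.10355111  3.75791295  2.75811631] [-0.08346777  0.08936602]
end_piece top 0.58 station [-70.4  50.7] size 49 68 yaw 5.2 z 0.121
sale_center top 0.63 station [-95.4 -56.4] size 54 88 yaw -4.7 z 0.122
sale_center side 0.77 station [-130.6  -49.2] size 48 15 yaw 77.3 z 0.119
```

View pics/t2.png

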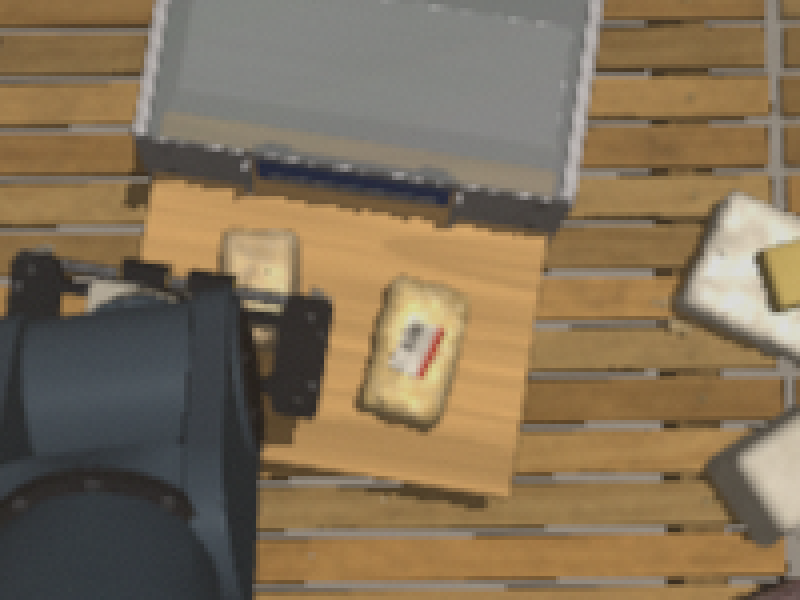

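The top view shows the piece at (262,270), turned about +7° relative to the board axis. The labelled cheese at (412,355) hasn't moved. I'll back off, shift contact 12 mm forward, and push on.

Request:
jog_arm(
  motion=[
    {"dp": [0,-8,0],"angular": [0,0,0],"grip": -0.8},
    {"dp": [6,-12,2],"angular": [0,0,0],"grip": -0.8},
    {"dp": [11,-12,5],"angular": [0,0,0],"grip": -0.8},
    {"dp": [11,-6,5],"angular": [0,0,0],"grip": -0.8},
    {"dp": [11,-2,5],"angular": [0,0,0],"grip": -0.8},
    {"dp": [11,2,5],"angular": [0,0,0],"grip": -0.8},
    {"dp": [11,6,5],"angular": [0,0,0],"grip": -0.8},
    {"dp": [11,10,5],"angular": [0,0,0],"grip": -0.8},
    {"dp": [11,14,5],"angular": [0,0,0],"grip": -0.8},
    {"dp": [11,17,5],"angular": [0,0,0],"grip": -0.8},
  ],
)

```text
clock: 5.73
position: [0.5811, 0.0096, 0.0935]
tool_rot: [3.053, -0.267, 0.538]
contact_force: [0.6, 0.4, 0.4]
finger_gap: 0.0095
finger_force: 0.6
```

Run:
```python
from h import *
s=robot.state();print(s["clock"],s["contact_force"],s["position"],st(s["position"]))
rect("end_piece",0,0)
p=cams.camera("top");cv2.imwrite("pics/t3.png",cv2.resize(p["color"][100:250,240:440],(800,600),interpolation=3))
```

```text
5.7333 [0.63182214 0.44825306 0.39666443] [0.58113213 0.00960365 0.09351768] [-0.0717103   0.07203432]
end_piece side 0.45 station [-114.3   64.8] size 14 94 yaw -72.4 z 0.111
```

View pics/t3.png

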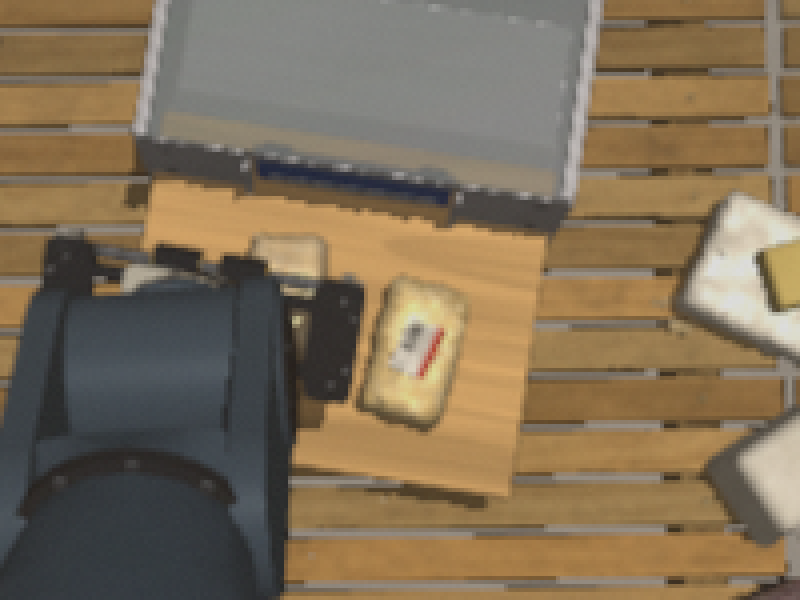

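The piece's front edge shows at (290,240), about 35 mm left of the mouth's middle and still turned slightly positive. I'll push 14 mm more, then draw back and lift to look.

Request:
jog_arm(
  motion=[
    {"dp": [0,4,0],"angular": [0,0,0],"grip": -0.8},
    {"dp": [0,8,0],"angular": [0,0,0],"grip": -0.8},
    {"dp": [0,12,0],"angular": [0,0,0],"grip": -0.8},
    {"dp": [0,15,0],"angular": [0,0,0],"grip": -0.8},
    {"dp": [0,15,0],"angular": [0,0,0],"grip": -0.8},
    {"dp": [0,-5,0],"angular": [0,0,0],"grip": -0.8},
    {"dp": [-12,-15,-32],"angular": [0,0,0],"grip": -0.8},
    {"dp": [-45,-15,-50],"angular": [0,0,0],"grip": -0.8},
    {"dp": [-80,-15,-50],"angular": [0,0,0],"grip": -0.8},
    {"dp": [-105,-15,-40],"angular": [0,0,0],"grip": -0.8},
  ],
)

```text
clock: 6.82
position: [0.4714, 0.0449, 0.0962]
tool_rot: [3.053, -0.266, 0.541]
contact_force: [1.4, -0.3, -0.8]
finger_gap: 0.009
finger_force: 0.0
```

Run:
```python
from h import *
s=robot.state();print(s["clock"],s["contact_force"],s["position"],st(s["position"]))
rect("end_piece",0,0);rect("sale_center",0,0)
p=cams.camera("top");cv2.imwrite("pics/t4.png",cv2.resize(p["color"][100:250,240:440],(800,600),interpolation=3))
```

```text
6.8167 [ 1.41200077 -0.25375377 -0.84169094] [0.47137966 0.04489596 0.0961969 ] [-0.18584701  0.08828134]
end_piece top 0.91 station [-71.   15.8] size 46 75 yaw 5.5 z 0.12
end_piece side 0.66 station [-72.9  17. ] size 48 75 yaw 5.6 z 0.118
sale_center top 0.8 station [-95.8 -56.1] size 54 86 yaw -8.7 z 0.122
sale_center side 0.71 station [-7.9 17.8] size 312 354 yaw -0.1 z 0.175
```

View pics/t4.png

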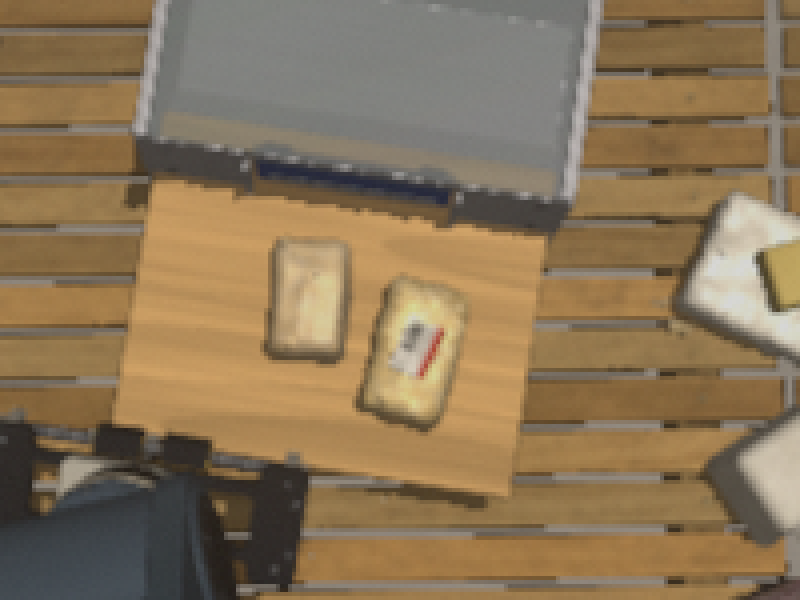

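The top view shows the end piece at (310,298), in front of the mouth and clear of the unmoved labelled cheese at (412,355). Next I'll move behind it with a steeper tilt, so the body stays clear of the bin.

Run:
```python
from h import *
print(goal(-190,14,110,40)); print(goal(-150,14,96,40));print(robot.state()["q"])
```

```text
([-1.0, 74.0, -16.0], [0.002, 0.348, -0.004], [0.63, -0.11, -0.77])
([31.0, 74.0, 11.0], [0.002, 0.348, -0.004], [0.63, -0.11, -0.77])
[ 0.03723344  0.29662031  2.17471521 -0.22052675  0.3350557   1.97875303]
```

Run:
```python
from h import *
print(goal(-190,14,105,20)); print(goal(-150,14,96,20))
```

```text
([-3.0, 74.0, -11.0], [0.002, -0.001, -0.005], [0.34, -0.06, -0.94])
([31.0, 74.0, 11.0], [0.002, -0.001, -0.005], [0.34, -0.06, -0.94])
```

Request:
jog_arm(
  motion=[
    {"dp": [-3,30,-11],"angular": [0,0,0],"grip": -0.8},
    {"dp": [-3,60,-11],"angular": [0,0,0],"grip": -0.8},
    {"dp": [-3,74,-11],"angular": [0,0,0],"grip": -0.8},
    {"dp": [14,74,0],"angular": [0,0,0],"grip": -0.8},
    {"dp": [31,74,11],"angular": [0,0,0],"grip": -0.8},
    {"dp": [40,74,14],"angular": [0,0,0],"grip": -0.8},
    {"dp": [45,74,16],"angular": [0,0,0],"grip": -0.8},
    {"dp": [45,74,16],"angular": [0,0,0],"grip": -0.8},
  ],
)

```text
clock: 7.93
position: [0.5081, -0.0368, 0.0957]
tool_rot: [3.053, -0.266, 0.538]
contact_force: [-0.4, 0.1, -0.4]
finger_gap: 0.009
finger_force: 0.0
```

Run:
```python
from h import *
s=robot.state();print(s["clock"],s["contact_force"],s["position"],st(s["position"]),s["q"])
print(goal(-60,14,96,30)); print(goal(-118,14,95,20))
```

```text
7.9333 [-0.38660094  0.07918307 -0.42172563] [ 0.50813356 -0.03677751  0.0956618 ] [-0.13582579  0.01398945] [-0.16124057  0.33985334  2.1040933  -0.01290517  0.34853774  1.59489941]
([71.0, -0.0, 26.0], [0.002, 0.174, -0.004], [0.49, -0.08, -0.87])
([17.0, -0.0, 7.0], [0.002, -0.0, -0.004], [0.34, -0.06, -0.94])
```

Request:
jog_arm(
  motion=[
    {"dp": [5,0,2],"angular": [0,0.012,0],"grip": -0.8},
    {"dp": [10,0,4],"angular": [0,0.024,0],"grip": -0.8},
    {"dp": [15,0,5.5],"angular": [0,0.036,0],"grip": -0.8},
    {"dp": [20,0,7.5],"angular": [0,0.05,0],"grip": -0.8},
    {"dp": [25,0,9],"angular": [0,0.065,0],"grip": -0.8},
    {"dp": [30,0,11],"angular": [0,0.08,0],"grip": -0.8},
    {"dp": [35,0,13],"angular": [0,0.09,0],"grip": -0.8},
    {"dp": [40,0,14.5],"angular": [0,0.1,0],"grip": -0.8},
    {"dp": [45,0,16.5],"angular": [0,0.11,0],"grip": -0.8},
    {"dp": [50,0,18],"angular": [0,0.12,0],"grip": -0.8},
  ],
)

```text
clock: 8.77
position: [0.5603, -0.0461, 0.0956]
tool_rot: [3.005, -0.262, 0.719]
contact_force: [-1.3, 0.3, -1.0]
finger_gap: 0.009
finger_force: 0.5
```

Run:
```python
from h import *
s=robot.state();print(s["clock"],s["contact_force"],s["position"],st(s["position"]),s["q"])
rect("end_piece",0,0)
print(goal(-30,14,96,32))
p=cams.camera("top");q=cams.camera("side");cv2.imwrite("pics/t5.png",np.hstack([cv2.resize(p["color"][100:250,270:400],(400,460),interpolation=3),cv2.resize(q["color"][130:280,220:350],(400,460),interpolation=3)]))
```

```text
8.7667 [-1.32642251  0.29180659 -0.97254957] [ 0.56031424 -0.0460604   0.09560459] [-0.0828269   0.01365374] [-0.16208694  0.3986656   2.05744442 -0.02579722  0.21596679  1.60673565]
end_piece top 0.67 station [-45.8  12.7] size 48 92 yaw -1.1 z 0.12
end_piece side 0.83 station [-60.1  42.6] size 56 148 yaw -37.1 z 0.118
([47.0, -1.0, 24.0], [0.002, 0.089, -0.004], [0.52, -0.09, -0.85])
```

View pics/t5.png

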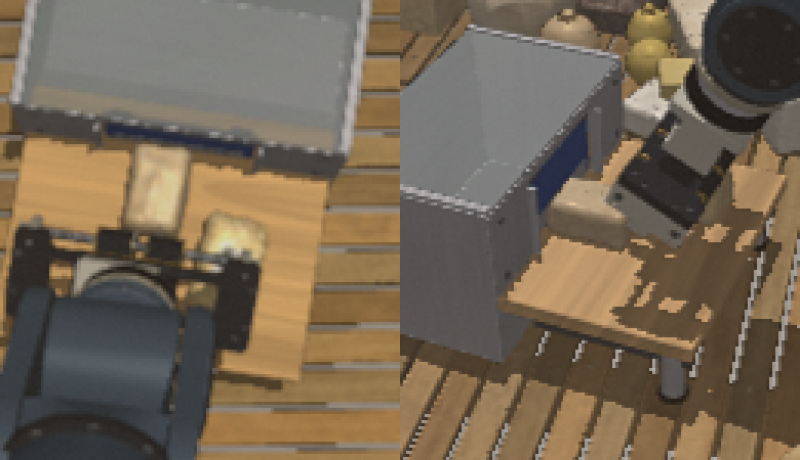

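The left panel shows the piece at (158,190), straight and entering the mouth. The right panel shows its front at the flap (560,200). I'll carry on.

Request:
jog_arm(
  motion=[
    {"dp": [4.5,0,2.3],"angular": [0,0.005,0],"grip": -0.8},
    {"dp": [9,0,4.6],"angular": [0,0.01,0],"grip": -0.8},
    {"dp": [13.5,0,6.9],"angular": [0,0.015,0],"grip": -0.8},
    {"dp": [18,0,9.2],"angular": [0,0.02,0],"grip": -0.8},
    {"dp": [22.5,0,11.5],"angular": [0,0.025,0],"grip": -0.8},
    {"dp": [27,0,13.8],"angular": [0,0.03,0],"grip": -0.8},
    {"dp": [31.5,0,16],"angular": [0,0.035,0],"grip": -0.8},
    {"dp": [36,0,18.3],"angular": [0,0.04,0],"grip": -0.8},
    {"dp": [40,0,20.4],"angular": [0,0.045,0],"grip": -0.8},
    {"dp": [43,0,22],"angular": [0,0.05,0],"grip": -0.8},
  ],
)

```text
clock: 9.9
position: [0.6079, -0.0544, 0.0955]
tool_rot: [2.982, -0.26, 0.792]
contact_force: [-2.0, 0.1, -0.8]
finger_gap: 0.0092
finger_force: 0.8
```

Run:
```python
from h import *
s=robot.state();print(s["clock"],s["contact_force"],s["position"],st(s["position"]),s["q"])
rect("end_piece",0,0)
print(goal(10,14,96,35))
p=cams.camera("top");q=cams.camera("side");cv2.imwrite("pics/t6.png",np.hstack([cv2.resize(p["color"][100:250,270:400],(400,460),interpolation=3),cv2.resize(q["color"][130:280,220:350],(400,460),interpolation=3)]))
```

```text
9.9 [-1.96192639  0.05398736 -0.82935556] [ 0.60789507 -0.05442632  0.09546905] [-0.03451665  0.01344486] [-0.16300994  0.46082386  1.97155679 -0.02958179  0.18996436  1.60953888]
end_piece top 0.7 station [-8.7 12.5] size 48 37 yaw -86.5 z 0.12
([39.0, -1.0, 22.0], [0.002, 0.091, -0.004], [0.57, -0.1, -0.82])
```

View pics/t6.png

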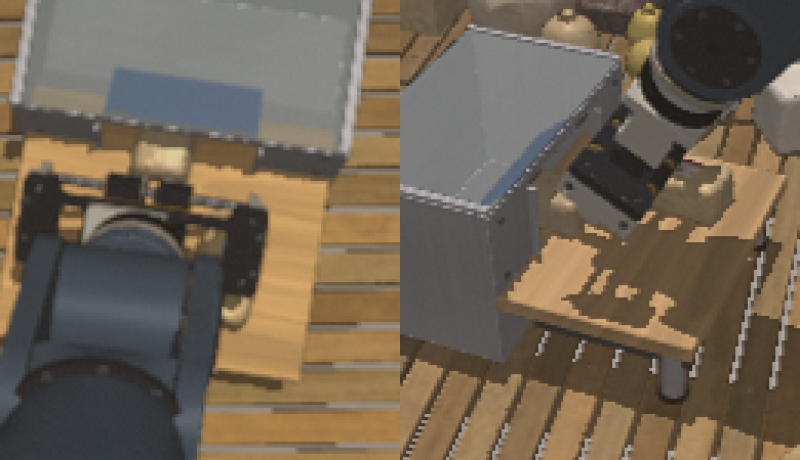

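The piece is now halfway through the mouth with the flap swung up (blue at (185,95)). I'll continue to just past the mouth.

Request:
jog_arm(
  motion=[
    {"dp": [4,0,2.2],"angular": [0,0.01,0],"grip": -0.8},
    {"dp": [8,0,4.4],"angular": [0,0.02,0],"grip": -0.8},
    {"dp": [12,0,6.7],"angular": [0,0.03,0],"grip": -0.8},
    {"dp": [16,0,8.9],"angular": [0,0.04,0],"grip": -0.8},
    {"dp": [20,0,11.1],"angular": [0,0.05,0],"grip": -0.8},
    {"dp": [24,0,13.3],"angular": [0,0.055,0],"grip": -0.8},
    {"dp": [28,0,15.6],"angular": [0,0.06,0],"grip": -0.8},
    {"dp": [32,0,17.8],"angular": [0,0.07,0],"grip": -0.8},
    {"dp": [36,0,20],"angular": [0,0.075,0],"grip": -0.8},
    {"dp": [39,0,21.7],"angular": [0,0.08,0],"grip": -0.8},
  ],
)

```text
clock: 11.03
position: [0.6522, -0.0622, 0.0962]
tool_rot: [2.942, -0.257, 0.91]
contact_force: [-0.1, -0.0, -0.8]
finger_gap: 0.0095
finger_force: 0.0
```

Run:
```python
from h import *
s=robot.state();print(s["clock"],s["contact_force"],s["position"],st(s["position"]),s["q"])
rect("end_piece",0,0)
print(goal(14,14,96,35))
p=cams.camera("top");q=cams.camera("side");cv2.imwrite("pics/t7.png",np.hstack([cv2.resize(p["color"][80:230,270:400],(400,460),interpolation=3),cv2.resize(q["color"][130:280,220:350],(400,460),interpolation=3)]))
```

```text
11.0333 [-0.07713291 -0.02453423 -0.77346236] [ 0.65215789 -0.06218221  0.09624172] [0.01042023 0.01327681] [-0.16355465  0.51612004  1.91039528 -0.05225895  0.11501382  1.63140188]
end_piece side 0.46 station [56.6 -0.1] size 278 227 yaw -89.6 z 0.175
([4.0, -1.0, 2.0], [0.003, 0.012, -0.004], [0.57, -0.1, -0.82])
```

View pics/t7.png

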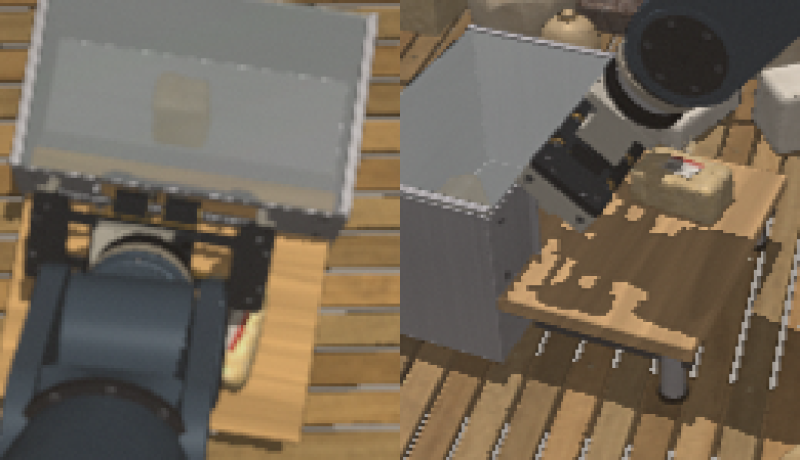

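The piece lies in the bin, seen through the cover at (180,108). The labelled cheese has not moved. Now I'll draw straight back, easing the tilt.

Request:
jog_arm(
  motion=[
    {"dp": [-7,0,-5],"angular": [0,0,0],"grip": -0.8},
    {"dp": [-15,0,-10.5],"angular": [0,-0.02,0],"grip": -0.8},
    {"dp": [-28,0,-19.5],"angular": [0,-0.05,0],"grip": -0.8},
    {"dp": [-41,0,-28.5],"angular": [0,-0.08,0],"grip": -0.8},
    {"dp": [-55,0,-38],"angular": [0,-0.11,0],"grip": -0.8},
    {"dp": [-70,0,-48.5],"angular": [0,-0.15,0],"grip": -0.8},
    {"dp": [-85,0,-59],"angular": [0,-0.18,0],"grip": -0.8},
    {"dp": [-100,0,-69],"angular": [0,-0.21,0],"grip": -0.8},
    {"dp": [-115,0,-79],"angular": [0,-0.24,0],"grip": -0.8},
    {"dp": [-125,0,-86],"angular": [0,-0.25,0],"grip": -0.8},
  ],
)

```text
clock: 12.17
position: [0.5001, -0.0354, 0.0968]
tool_rot: [3.054, -0.266, 0.535]
contact_force: [-0.2, -0.7, -0.1]
finger_gap: 0.009
finger_force: 0.0
```

Run:
```python
from h import *
s=robot.state();print(s["clock"],s["contact_force"],s["position"],st(s["position"]),s["q"])
rect("sale_center",0,0)
print(goal(-185,14,200,20))
p=cams.camera("top");q=cams.camera("side");cv2.imwrite("pics/t8.png",np.hstack([cv2.resize(p["color"][80:230,270:400],(400,460),interpolation=3),cv2.resize(q["color"][130:280,220:350],(400,460),interpolation=3)]))
```

```text
12.1667 [-0.19941536 -0.67167164 -0.0997235 ] [ 0.50010146 -0.03536669  0.09679401] [-0.14398079  0.01402331] [-0.16107737  0.32615706  2.12102475 -0.0127015   0.34786262  1.59488115]
sale_center side 0.69 station [-75.1 -55.5] size 55 47 yaw 78.4 z 0.12
([-5.0, 0.0, -112.0], [0.002, -0.001, -0.004], [0.34, -0.06, -0.94])
```

View pics/t8.png

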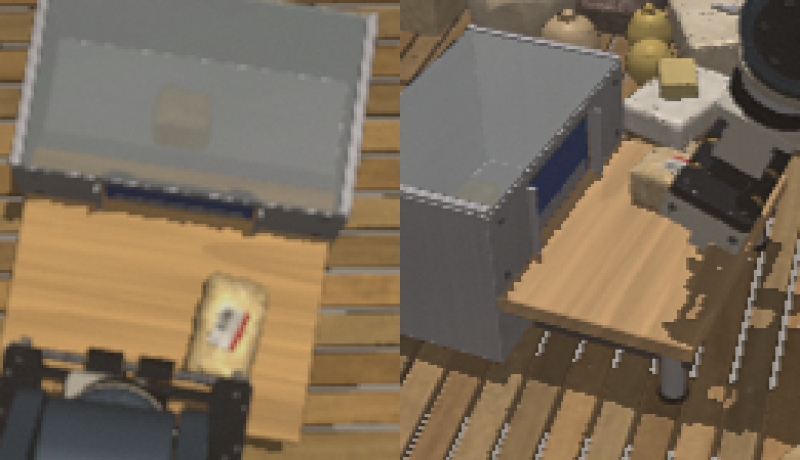

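The piece is in the bin at (182,115), the flap hangs shut at (180,198), and the labelled cheese at (225,330) stands where it was. I'll lift clear, check once by numbers, and hand in.

Request:
jog_arm(
  motion=[
    {"dp": [-10,0,-20],"angular": [0,0,0],"grip": -0.8},
    {"dp": [-15,0,-50],"angular": [0,0,0],"grip": -0.8},
    {"dp": [-20,0,-80],"angular": [0,0,0],"grip": -0.8},
    {"dp": [-20,0,-100],"angular": [0,0,0],"grip": -0.8},
    {"dp": [-20,0,-105],"angular": [0,0,0],"grip": -0.8},
    {"dp": [-20,0,-105],"angular": [0,0,0],"grip": -0.8},
    {"dp": [-20,0,-105],"angular": [0,0,0],"grip": -0.8},
    {"dp": [-20,0,-105],"angular": [0,0,0],"grip": -0.8},
  ],
)

```text
clock: 13.13
position: [0.448, -0.0263, 0.1872]
tool_rot: [3.053, -0.267, 0.535]
contact_force: [-0.1, -0.2, -0.1]
finger_gap: 0.0091
finger_force: 0.0
```

Run:
```python
from h import *
s=robot.state();print(s["clock"],s["contact_force"],s["position"])
rect("sale_center",0,0)
for n in("top","side"):
    p=cams.camera(n); r=cams.regions_of("flap",p)
    if r:
        f=pts(p,r[0]["mask"]);f=f[(f[:,2]>.09)&(f[:,2]<.15)];print("flap",np.round(np.median(np.c_[st(f),f[:,2:]],0),3))
print(robot.sign_off())
```

```text
13.1333 [-0.08034095 -0.18041881 -0.06318937] [ 0.44803209 -0.02632778  0.18719907]
sale_center top 0.69 station [-95.6 -56.7] size 54 89 yaw -5.4 z 0.122
sale_center side 0.59 station [-97.  -52.3] size 54 83 yaw -6.7 z 0.12
flap [0.004 0.003 0.112]
flap [ 0.005 -0.007  0.12 ]
the job is handed in; nothing more can be done
None
```

The end piece was pushed through the flap into the trimmings bin, the flap hangs shut, the labelled cheese is where it was, and the job was handed in at about 13 s of robot time.

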